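Offer up the analyser lid hinge leaf and hold it for pinning

ROBOT

A 6-joint arm with a two-finger parallel gripper is mounted at the origin on the work surface. World frame = base frame: x ahead of the robot, y to its left, z up, the work surface at z = 0. Lengths are in m, angles in rad, forces in N, time in s.
With the tool pointing down it reaches from about 0.35 to 0.725 m from the base axis. Payload 4.3 kg.
Tool frame: the origin (TCP) lies on the centre line of the jaws, within the pads' length; the fingertips stand 11 mm ahead of it and the grasp point (between the pads) lies 8 mm behind it (ctrl.tip_reach is the distance from the TCP to the fingertips, in m); x points along the fingers, y is the direction in which the jaws open and shut, and the axes are right-handed (so a half turn about x gives the same grasp; the last joint's range is limited). The gripper opens to 85 mm and grips with 20 to 120 N. Pads are 22 mm wide; open, the fingers measure 114 mm over their backs; the gripper's body (76 mm by 85 mm) begins 54 mm behind the grasp point. The pads swing forward as they close: fully open they stand 13 mm farther back than shut.
Start: joints at [1.099, 0.377, 0.081, 1.274, 0, 1.46], TCP at [0.204, 0.538, 0.242] pointing down, gripper open.
Joint ranges: [-2.72, 2.72], [-0.84, 1.66], [-1.02, 1.22], [-1.77, 2.12], [-1.37, 1.28], [-3.14, 3.14]. Speed limits (rad/s): [2.57, 2.57, 3.14, 3.14, 3.14, 3.14].

INTERFACE

Orientations are given as a rotation vector (axis times angle).
In Python, from workcell import ctrl gives the robot as it stands.
- The arm moves only by the tool apply_moves, never from a script. Its argument "targets" is a list of rows, each a list of 7 numbers: the shift along the tool's x, y, z in m, then the turn, a rotation vector about the tool's x, y, z in rad, then the closure, from 0 (fully open) to 1 (shut). In form: [[tx, ty, tz, rx, ry, rz, grip], ...]. A call has 1 to 10 rows; each row shifts and turns the commanded pose from where the row before left it, along the tool's axes as they then stand; what a row does not reach is not made up. A row lasts 1/8 s, in which the tool goes at most 62.5 mm and 10.7 degrees, less where a joint would pass 70% of its speed; a pose out of reach is approached as far as the arm can. A call is refused whole if a number of a shift passes 0.0625 or a number of a turn 0.188, either way. A call with a gripper value outside its range is refused whole. The fingers move at their own pace and stop on an object; "force" is the grip in N (left out, the last holds). Time passes only in rows, so rows that do not move let the fingers close. It gives the time, the measured TCP pose, the force and the opening at its end, in the units of the state.
- ctrl.get_state(): the state, without advancing time (a new reading comes with each control period).
- ctrl.read_camera(name): name is "scene" or "top"; returns (picture, depth): 420x560x3 uint8, red, green, blue; 420x560 float32, m along the optical axis (not along the pixel's ray), 0 where there is no reading.
- ctrl.camera_info(name): a dict with "vfov" (degrees; the focal length in pixels is half the picture's height over the tangent of half this angle, whatever the lens; pixels are square), "cx", "cy" (the principal point, pixels), "k1" (the pictures are not rectified: a ray, as slopes to the right and down, at radius r is drawn at 1 + k1 r^2 times it, then the intrinsics apply), "extrinsics" (4x4, takes a point from world to camera coordinates). Camera axes: x right, y down, z forward; pixel columns grow to the right and rows downward; lengths in m; the calibration is good to about 2 mm. A picture is of the moment at which its call begins. camera_info takes no time and is no camera call.
- ctrl.close_job(): hands the job in, once; it reports no verdict.
The state is a dict: "time_s": time; "joint_positions": joint angles; "qvel": joint speeds; "joint_torque": joint torques, N m; "ee_pos": TCP position; "tcp_rot": TCP orientation; "contact_force": force on the tool from outside, world axes, zero at the start; "torque": the same for the moment, N m; "grip_width": finger opening in m.
Only numpy, scipy, OpenCV 4.12 (cv2) and the standard library are available. Lean on these libraries where they do the work, as an engineer would, in place of code of your own. Each camera call takes 0.05 s, during which the arm holds its last target.

TASK

Pull the spare-parts drawer fully out to its stop, take out the blue hinge leaf (the one with a knuckle) and lower it, standing upright, between the two knuckles of the fixed leaf on the jamb block, so that the holes of all three knuckles line up for the hinge pin. Finish while still holding the leaf there, upright and still, in the gripper: do not let go, since a colleague will push the pin in. Leave the drawer out, the plain plate in its slot, and the pin in its dish, and do not disturb the bottle and the jar.

Things in the scene. Friction and masses are not known exactly. Their poses are not given: they have to be found in the camera images.
- drawer_handle (a point): Middle of the drawer's steel bar handle: a level bar 10 mm thick, 100 mm long along the point's y, 90 mm above the bench, its axis 45 mm in front of the grey drawer front. The drawer slides out along the point's -x. The bar can be pinched from above, one finger on each side. The white cabinet behind is 122 mm high, 210 mm wide, 220 mm deep.
- drawer (a joint): How far the drawer is out (m): 0 shut (its start), 0.15 fully out at its stop. About 1.5 N of friction; stays where it is left. Front 12 mm thick, its top 108 mm above the bench; side walls 43 mm. Two slotted black racks stand in it, their slots 65 mm behind the inside of the front and 43 mm left and right of its middle; slots 12 mm wide, 22 mm deep, slot walls 66 mm above the bench.
- leaf: Loose blue hinge leaf, 0.15 kg, 82 mm high. Origin: lowest point of its knuckle; z up, y along the hinge pin, x through its thickness. A plate 10 mm thick, 70 mm wide, at z = 26 to 82 mm, over one knuckle: a tube 22 mm outside, 12 mm inside, 28 mm long along y, axis at z = 11 mm. Half-turn symmetric. It starts upright, knuckle down, in one of the drawer's racks (which one varies).
- leaf_plate (a point): Centre of the loose leaf's plate, 28 mm below its top edge, 43 mm above the hole's axis; axes as the leaf's. In the rack the top edge is 100 mm above the bench and the top 34 mm of the plate are free, to be gripped from above across the 10 mm thickness.
- leaf_hole (a point): Centre of the hole in the loose leaf's knuckle, 11 mm above its lowest point; y runs along the hole, z up along the leaf.
- plate_mid (a point): Centre of the plain bare steel plate (70 x 10 x 56 mm, no knuckle) that stands in the other rack of the drawer, its top at the same height. To be left there.
- jamb_hole (a point): Middle of the jamb block's hinge axis, 58 mm above the bench; y along the axis, z up. Fixed white block, base 90 x 110 mm, with two blue knuckles (22 mm outside, 12 mm inside, 20 mm long) 34 mm apart. Between them a V bed, open upwards, 33 mm wide at its mouth: a loose knuckle resting in it has its hole in line, but the bed does not keep the leaf upright. Highest point 69 mm.
- dish: Blue open dish 110 x 90 x 22 mm on the bench beyond the jamb block, with the hinge pin lying in it. Origin at the centre of its underside.
- pin: Headed steel hinge pin, 10 mm thick, 84 mm long, lying in the dish. Origin at its middle, on its underside. Not to be handled.
- bottle: White bottle with a blue cap, 60 mm in diameter, 130 mm high, upright on the bench. Origin at the centre of its base. A bystander.
- jar: Small amber jar with a white lid, 56 mm in diameter, 75 mm high, upright on the bench to the left of the drawer. Origin at the centre of its base. A bystander.
Not all that is in view belongs to the job. What is shaped like the part that bears jamb_hole but orange is not meant.

How it is judged:
On the way, in this order (a step that is already met when the one before it is completed fails the run):
1. the drawer is pulled out to its stop (value of joint drawer above 0.144 m), for 0.2 s.
2. the leaf is lifted out of its rack in the gripper (height (world z) of leaf_plate above 0.11 m and contact force between leaf and the fingers above 2 N), for 0.2 s.
At the end, for the whole second after the job is handed in: The gripper holds the leaf (over 2 N), still; its hole is within 2.5 mm of the jamb hinge axis sideways and in height, 5 mm along it, in line to 4 degrees; the leaf is upright to 5.7 degrees; the drawer is at least 130 mm out (x of leaf_hole in the frame of jamb_hole between -0.0025 and 0.0025 m and z of leaf_hole in the frame of jamb_hole between -0.0025 and 0.0025 m and y of leaf_hole in the frame of jamb_hole between -0.005 and 0.005 m and angle between the y axis of leaf_hole and the y axis of jamb_hole, either way round below 0.07 rad and angle between leaf_hole's own z axis and vertical below 0.1 rad and contact force between leaf and the fingers above 2 N and linear speed of leaf below 0.02 m/s and value of joint drawer above 0.13 m); the arm keeps its last pose, push and grip.
It fails at once if the plain plate is pulled out of its slot (more than 15 mm up) (height (world z) of plate_mid above 0.087 m).
It fails at once if the bottle is knocked over or pushed more than 30 mm (angle between bottle's own z axis and vertical above 0.5 rad or distance of bottle from where it was at the start of the episode above 0.03 m).
It fails at once if the pin is taken out of its dish or pushed more than 50 mm (horizontal distance between pin and dish above 0.06 m or height (world z) of pin above 0.03 m or distance of pin from where it was at the start of the episode above 0.05 m).
It fails at once if the jar is knocked over or pushed more than 30 mm (angle between jar's own z axis and vertical above 0.5 rad or distance of jar from where it was at the start of the episode above 0.03 m).
It also fails if it takes over 50 s, if anything falls off the work surface, if the arm or the gripper's body presses on something with over 40 N, if the wrist force passes 120 N, or if a joint passes its speed limit or range.

## Working session

There is one attempt and no reset: what is moved stays moved. The work goes in short steps, Python scripts to look and compute and a tool call to move; the robot and the scene stay as the last step left them, time stands still between calls to the robot, and variables do not carry over. Pictures are saved under pics/ and viewed, and the job is handed in when it is done.

Besides the shell and the picture viewer there is one more tool, called after "Request:" as name(argument=value, ...), one argument or row to a line, values as JSON. apply_moves: Moves the arm, as the interface text tells. Its arguments: {"type":"object","properties":{"targets":{"type":"array"},"force":{"type":"number"}},"required":["targets"]}

```bash
ls; mkdir -p pics; cat > h.py <<'E'
import numpy as np, cv2
from workcell import ctrl
def grab(n):
    p,d=ctrl.read_camera(n); np.save(f'{n}_p.npy',p); np.save(f'{n}_d.npy',d); return p,d
def cam(n):
    c=ctrl.camera_info(n); f=210/np.tan(np.radians(c['vfov'])/2)
    return f,c['cx'],c['cy'],c['k1'],np.array(c['extrinsics'])
def rays(n,uv):
    f,cx,cy,k1,E=cam(n); uv=np.atleast_2d(uv).astype(float)
    d=(uv-[cx,cy])/f; s=d.copy()
    for _ in range(20): s=d/(1+k1*(s**2).sum(1,keepdims=True))
    return np.c_[s,np.ones(len(s))],E
def world(n,uv,depth):
    r,E=rays(n,uv); P=r*np.asarray(depth).reshape(-1,1)
    return (P-E[:3,3])@E[:3,:3]
def onplane(n,uv,z):
    r,E=rays(n,uv); D=r@E[:3,:3]; C=-E[:3,:3].T@E[:3,3]
    return C+D*((z-C[2])/D[:,2])[:,None]
def proj(n,P):
    f,cx,cy,k1,E=cam(n); P=np.atleast_2d(P)@E[:3,:3].T+E[:3,3]
    s=P[:,:2]/P[:,2:]; return s*(1+k1*(s**2).sum(1,keepdims=True))*f+[cx,cy]
E
python3 - <<'E'
from h import *
for n in("scene","top"):
    p,d=grab(n); cv2.imwrite(f'pics/{n}0.png',cv2.resize(p[:,:,::-1],None,fx=1.4,fy=1.4)); print(n,ctrl.camera_info(n))
print(ctrl.get_state(),ctrl.tip_reach)
E
```

```text
pics
scene {'vfov': 57.35308023658431, 'cx': 273.9084061253629, 'cy': 204.42551003389977, 'k1': -0.028409154935358713, 'extrinsics': array([[ 0.27300326,  0.96188888,  0.01545971, -0.1748835 ],
       [ 0.64068807, -0.16980534, -0.74878898, -0.25277257],
       [-0.71762665,  0.21432669, -0.66262814,  1.41194264],
       [ 0.        ,  0.        ,  0.        ,  1.        ]])}
top {'vfov': 49.27842308128598, 'cx': 285.6448708970373, 'cy': 216.21858064553214, 'k1': 0.001407868345965123, 'extrinsics': array([[ 0.00693258, -0.99983845,  0.01658333,  0.04070837],
       [-0.98557952, -0.00963572, -0.16893834,  0.50628151],
       [ 0.16907084, -0.01517301, -0.9854871 ,  1.37198297],
       [ 0.        ,  0.        ,  0.        ,  1.        ]])}
{'time_s': 0.1, 'joint_positions': array([1.09867376e+00, 3.78002570e-01, 7.97740657e-02, 1.27439092e+00,
       1.27757061e-05, 1.46050563e+00]), 'qvel': array([-0.00078224, -0.00140456,  0.00410338,  0.00071498, -0.00067632,
       -0.00319773]), 'joint_torque': array([ 1.76653433e-03, -4.64695966e+01,  2.70581532e+01,  1.20124564e-02,
       -9.21029687e-05,  4.70516554e-06]), 'ee_pos': array([0.20327354, 0.53727408, 0.24145275]), 'tcp_rot': array([ 0.28254751,  1.5526242 , -0.28529737]), 'contact_force': array([0.54759729, 0.49711651, 0.18471611]), 'torque': array([ 0.00056234,  0.021585  , -0.00148123]), 'grip_width': 0.085393806602921} 0.011
```

View pics/scene0.png

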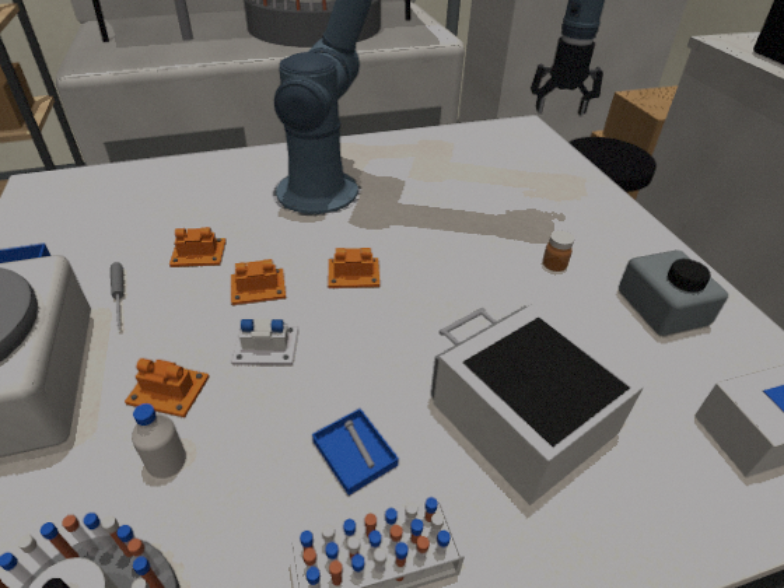

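View pics/top0.png

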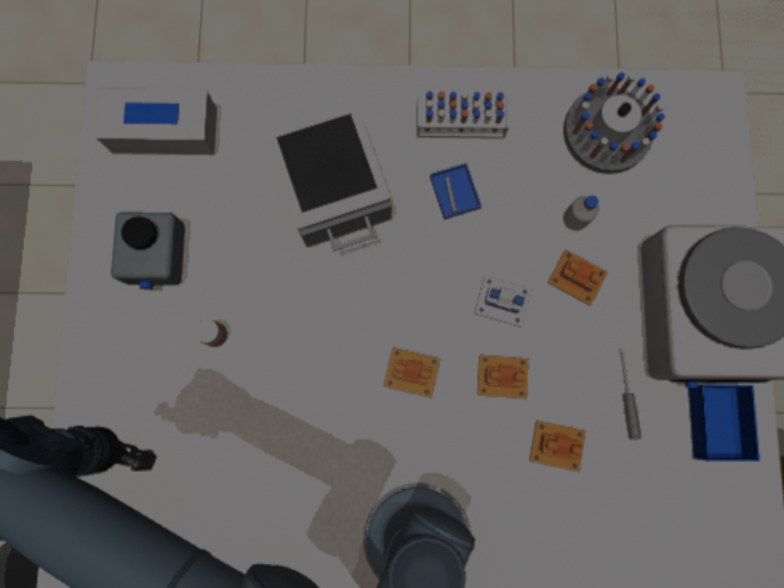

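The handle is at about (355,238) in the top picture (scaled 1.4x) and the white jamb block with blue knuckles at (505,297). The dish is at (455,190), the bottle at (585,208) and the jar at (210,333). I'll crop in and measure these.

```bash
python3 - <<'E'
from h import *
p=np.load('top_p.npy'); d=np.load('top_d.npy')
a=cv2.resize(p[145:190,200:285,::-1],None,fx=8,fy=8,interpolation=cv2.INTER_NEAREST)
b=cv2.resize(p[190:240,330:390,::-1],None,fx=8,fy=8,interpolation=cv2.INTER_NEAREST)
cv2.imwrite('pics/c1.png',cv2.convertScaleAbs(a,alpha=1.6)); cv2.imwrite('pics/c2.png',cv2.convertScaleAbs(b,alpha=1.6))
vv,uu=np.mgrid[0:420,0:560]; uv=np.c_[uu.ravel(),vv.ravel()]
W=world('top',uv,d.ravel()).reshape(420,560,3); np.save('W.npy',W)
# bench check
print('bench',np.median(W[300:330,200:240,2]))
# blue knuckles
hsv=cv2.cvtColor(p,cv2.COLOR_RGB2HSV)
m=((hsv[...,0]>100)&(hsv[...,0]<130)&(hsv[...,1]>120)&(hsv[...,2]>40))
n,l,s,c=cv2.connectedComponentsWithStats(m.astype(np.uint8))
for i in range(1,n):
    if s[i,4]>8 : print(s[i],c[i],np.median(W[l==i],axis=0).round(3))
# handle: pts with z 0.075-0.1 near region
r=np.zeros_like(m); r[150:185,225:285]=1
k=r&(W[...,2]>.075)&(W[...,2]<.1)
for z in W[k].round(3)[::6]: print(z)
E
```

```text
bench -9.578520326341197e-05
[441  52   5   5  17] [443.          54.11764706] [ 1.015 -0.445  0.115]
[427  56   5   5  18] [428.83333333  57.72222222] [ 1.002 -0.399  0.114]
[456  56   5   5  18] [457.88888889  58.11111111] [ 1.002 -0.491  0.114]
[305  66   4   4  15] [306.4  67.4] [ 0.972 -0.015  0.098]
[322  66   4   4  14] [323.28571429  67.5       ] [ 0.97  -0.069  0.099]
[339  66   4   5  15] [340.26666667  67.66666667] [ 0.973 -0.122  0.098]
[355  66   4   5  15] [356.73333333  68.06666667] [ 0.972 -0.175  0.098]
[418  66   5   5  19] [419.63157895  68.        ] [ 0.967 -0.368  0.115]
[466  67   5   5  18] [468.33333333  69.        ] [ 0.964 -0.521  0.115]
[313  72   4   5  17] [314.58823529  73.88235294] [ 0.951 -0.043  0.099]
[330  72   4   5  16] [331.5  74. ] [ 0.949 -0.095  0.1  ]
[347  72   4   5  17] [348.41176471  74.11764706] [ 0.951 -0.149  0.097]
[ 88  74  40  14 537] [107.67970205  80.48044693] [0.921 0.604 0.092]
[305  78   4   5  17] [306.41176471  80.11764706] [ 0.93  -0.015  0.099]
[322  78   4   5  15] [323.26666667  80.33333333] [ 0.929 -0.068  0.098]
[339  7
[... 1424 characters left out ...]

[0.668 0.179 0.098]
[0.672 0.162 0.086]
[0.666 0.185 0.094]
[0.671 0.169 0.076]
[0.663 0.191 0.094]
[0.663 0.116 0.094]
[0.663 0.192 0.081]
[0.655 0.212 0.096]
[0.659 0.116 0.089]
[0.655 0.213 0.087]
[0.654 0.109 0.096]
[0.655 0.217 0.076]
[0.652 0.109 0.09 ]
[0.651 0.22  0.078]
[0.647 0.106 0.097]
[0.646 0.112 0.089]
[0.641 0.197 0.093]
[0.642 0.115 0.091]
[0.638 0.197 0.092]
[0.638 0.124 0.095]
[0.634 0.197 0.096]
[0.634 0.133 0.098]
[0.632 0.197 0.089]
[0.631 0.145 0.096]
[0.633 0.127 0.092]
[0.629 0.157 0.094]
[0.629 0.139 0.092]
[0.625 0.166 0.095]
[0.626 0.148 0.091]
[0.621 0.178 0.097]
[0.623 0.16  0.091]
[0.621 0.185 0.088]
[0.62  0.167 0.089]
[0.616 0.181 0.094]
[0.612 0.187 0.096]
```

View pics/c1.png

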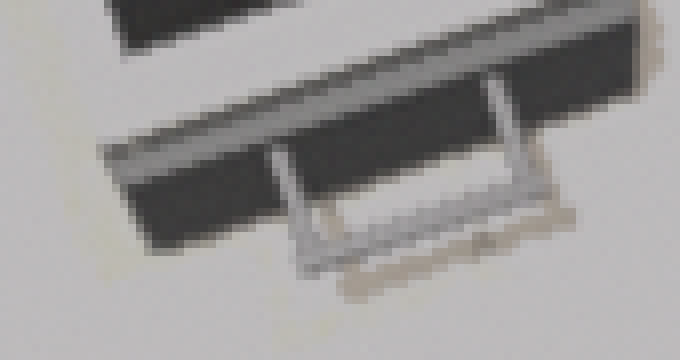

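View pics/c2.png

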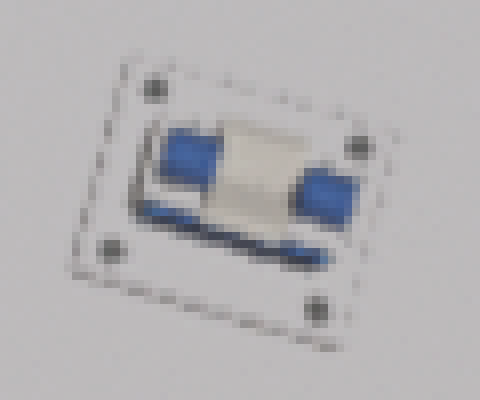

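```bash
python3 - <<'E'
from h import *
# bar points by depth from both views
for n in('top','scene'):
    p=np.load(n+'_p.npy'); d=np.load(n+'_d.npy')
    vv,uu=np.mgrid[0:420,0:560]; uv=np.c_[uu.ravel(),vv.ravel()]
    W=world(n,uv,d.ravel()).reshape(420,560,3)
    print(n)
    c=np.array([.632,.155]); 
    m=(W[...,2]>.078)&(W[...,2]<.102)&(np.hypot(*(W[...,:2]-c).transpose(2,0,1))<.065)
    Q=W[m]; 
    ax=np.array([-np.cos(.26),0]); # rough
    # front face points: drawer front / cabinet
    vx,vy,x0,y0=cv2.fitLine(Q[np.abs((Q[:,:2]-c)@np.array([.966,.259]))<.012][:,:2].astype(np.float32),cv2.DIST_HUBER,0,.01,.01).ravel()
    S=Q[np.abs((Q[:,:2]-c)@np.array([.966,.259]))<.012]
    t=(S[:,:2]-[x0,y0])@[vx,vy]; nn=(S[:,:2]-[x0,y0])@[-vy,vx]
    print('dir',vx,vy,'ang',np.degrees(np.arctan2(vy,vx)),x0,y0,'t',t.min(),t.max(),nn.min(),nn.max(),S[:,2].max(),len(S))
    mid=(t.min()+t.max())/2; print('mid',x0+vx*mid,y0+vy*mid)
    # jamb knuckles
    hsv=cv2.cvtColor(p,cv2.COLOR_RGB2HSV)
    m=((hsv[...,0]>100)&(hsv[...,0]<130)&(hsv[...,1]>110)&(hsv[...,2]>35))&(np.hypot(W[...,0]-.518,W[...,1]+.187)<.06)&(W[...,2]>.045)
    K=W[m]; vx,vy,x0,y0=cv2.fitLine(K[:,:2].astype(np.float32),cv2.DIST_HUBER,0,.01,.01).ravel()
    t=(K[:,:2]-[x0,y0])@[vx,vy]; nn=(K[:,:2]-[x0,y0])@[-vy,vx]
    mid=(t.min()+t.max())/2
    print('jamb ang',np.degrees(np.arctan2(vy,vx)),'mid',x0+vx*mid,y0+vy*mid,t.min(),t.max(),nn.min(),nn.max(),np.percentile(K[:,2],[2,50,98]))
    # jamb base plate corners / cabinet edges
    # cabinet top
    cl=(np.abs(W[...,2]-.122)<.005)&(W[...,0]>.62)&(W[...,0]<.98)&(W[...,1]>0)&(W[...,1]<.4)
    r=cv2.minAreaRect(W[cl][:,:2].astype(np.float32)*1000); print('cab',r)
print(proj('top',[[.632,.155,.095]]))
E
```

```text
top
dir 0.33333367 -0.9428089 ang -70.528755 0.63008356 0.147387 t -0.04996233897368705 0.049394463652953476 -0.005433091517843531 0.01883008718338615 0.09966508271910647 122
mid 0.6299889149609119 0.14765469689880745
jamb ang 75.20105 mid 0.5173763480847074 -0.18682533191926126 -0.0238987684174054 0.045716597076031526 -0.009443869722775843 0.01882596735041811 [0.05974032 0.06728598 0.0723186 ]
cab ((787.8952026367188, 204.431884765625), (223.8904571533203, 210.0792236328125), 19.72504425048828)
scene
dir 0.32213825 -0.94669265 ang -71.20771 0.63621265 0.13768794 t -0.05489635261279003 0.044463479493743796 -0.008811331835290466 0.015270653501554803 0.09746297072704667 168
mid 0.6345322332173481 0.14262629855208656
jamb ang 72.96619 mid 0.5256016154467048 -0.19427237422442414 -0.021804268465967714 0.049395183828713954 -0.00795397581019783 0.013258984871782628 [0.05147254 0.06535381 0.07026844]
cab ((788.9891357421875, 199.78729248046875), (221.0374298095703, 213.8796844482422), 20.22161293029785)
[[249.78382422 171.80276866]]
```

```bash
cat >> h.py <<'E'
from scipy.spatial.transform import Rotation as R
def down(yaw): # tool x down, tool y at yaw
    x=np.array([0,0,-1.]); y=np.array([np.cos(yaw),np.sin(yaw),0]); return R.from_matrix(np.c_[x,y,np.cross(x,y)])
def cur():
    s=ctrl.get_state(); return s,np.array(s['ee_pos']),R.from_rotvec(s['tcp_rot'])
def rel(p,yaw):
    s,q,r=cur(); best=min((down(yaw),down(yaw+np.pi)),key=lambda t:(r.inv()*t).magnitude())
    return r.inv().apply(np.array(p)-q),(r.inv()*best).as_rotvec(),best,r
E
python3 - <<'E'
from h import *
s,q,r=cur(); print(r.as_matrix().round(3))
t,w,b,_=rel([.631,.147,.17],np.radians(19.9)); print(t,w, b.as_matrix().round(2))
E
```

```text
[[-0.001  0.354  0.935]
 [-0.002  0.935 -0.354]
 [-1.    -0.002 -0.   ]]
[ 0.07172454 -0.21346411  0.53819879] [8.61643677e-01 5.80058746e-04 1.78910550e-03] [[ 0.    0.94  0.34]
 [ 0.    0.34 -0.94]
 [-1.    0.    0.  ]]
```

Request:
apply_moves(
  targets=[
    [0,0,0,0.172,0,0,0.55],
    [0,0,0,0.172,0,0,0.55],
    [0,0,0,0.172,0,0,0.55],
    [0,0,0,0.172,0,0,0.55],
    [0,0,0,0.174,0,0,0.55],
    [0,0,0,0,0,0,0.55],
  ],
  force=60,
)

```text
time_s: 0.85
ee_pos: [0.2034, 0.5375, 0.2418]
tcp_rot: [0.948, 1.354, -0.949]
contact_force: [-0.1, -0.1, -0.1]
grip_width: 0.0383
```

```bash
python3 - <<'E'
from h import *
s=ctrl.get_state(); print(s['grip_width'],s['ee_pos'])
t,w,b,_=rel([.631,.147,.18],np.radians(19.9)); print(t,w)
E
```

```text
0.03830237324393454 [0.20338987 0.53750256 0.2418283 ]
[0.06198269 0.26832993 0.51314969] [0.0017007  0.00067888 0.00072126]
```

Request:
apply_moves(
  targets=[
    [0,0.026,0.05,0,0,0,0.55],
    [0,0.027,0.052,0,0,0,0.55],
    [0,0.027,0.052,0,0,0,0.55],
    [0,0.027,0.052,0,0,0,0.55],
    [0,0.027,0.052,0,0,0,0.55],
    [0.01,0.027,0.052,0,0,0,0.55],
    [0.01,0.027,0.052,0,0,0,0.55],
    [0.02,0.027,0.052,0,0,0,0.55],
    [0.02,0.027,0.052,0,0,0,0.55],
    [0,0.026,0.047,0,0,0,0.55],
  ],
)

```text
time_s: 2.1
ee_pos: [0.6299, 0.1446, 0.1798]
tcp_rot: [0.946, 1.358, -0.95]
contact_force: [0.1, 0.8, 0.7]
grip_width: 0.0381
```

Request:
apply_moves(
  targets=[
    [0,0,0,0,0,0,0.55],
    [0,0,0,0,0,0,0.55],
  ],
)

```text
time_s: 2.35
ee_pos: [0.6295, 0.1467, 0.1819]
tcp_rot: [0.949, 1.355, -0.949]
contact_force: [0.3, 0.8, -0.5]
grip_width: 0.0383
```

```bash
python3 - <<'E'
from h import *
t,w,b,_=rel([.631,.147,.082],np.radians(19.9)); print(t,w)
for n in("scene","top"):
    p,d=grab(n); q=proj(n,[[.631,.147,.09]])[0].astype(int); print(q)
    x,y=np.clip(q-[60,45],0,None); cv2.imwrite(f'pics/{n}1.png',cv2.convertScaleAbs(cv2.resize(p[y:y+90,x:x+120,::-1],None,fx=6,fy=6),alpha=1.5))
E
```

```text
[0.09993643 0.00159386 0.00027634] [ 0.00110993 -0.00079782  0.00093619]
[331 228]
[252 172]
```

View pics/scene1.png

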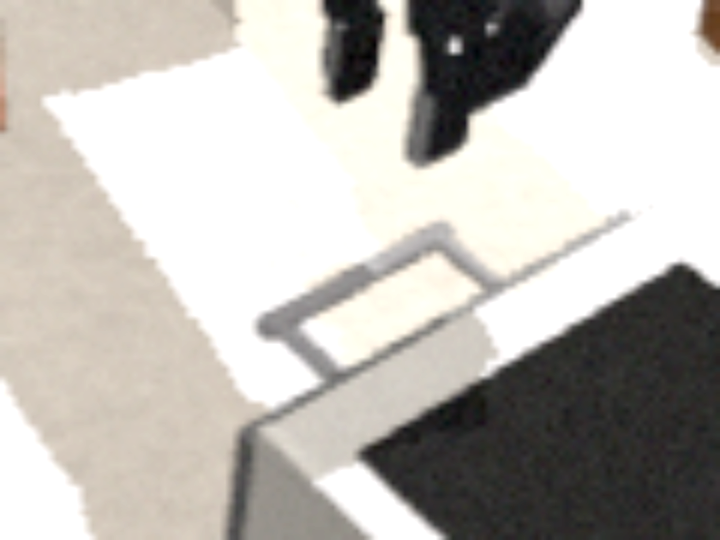

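View pics/top1.png

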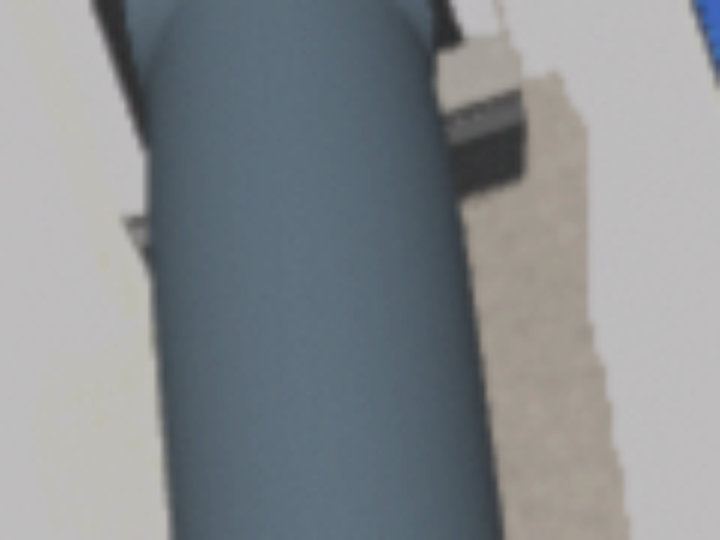

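The fingers straddle the bar line (bar at about (355,275) in the scene crop, fingers above it), so I go down and pinch it.

Request:
apply_moves(
  targets=[
    [0.03,0.0016,0,0,0,0,0.55],
    [0.03,0,0,0,0,0,0.55],
    [0.02,0,0,0,0,0,0.55],
    [0.02,0,0,0,0,0,0.55],
    [0,0,0,0,0,0,0.55],
  ],
)

```text
time_s: 3.08
ee_pos: [0.6291, 0.1481, 0.081]
tcp_rot: [0.946, 1.358, -0.95]
contact_force: [-0.0, -0.4, -0.9]
grip_width: 0.0385
```

Request:
apply_moves(
  targets=[
    [0,0,0,0,0,0,1],
    [0,0,0,0,0,0,1],
    [0,0,0,0,0,0,1],
    [0,0,0,0,0,0,1],
    [0,0,0,0,0,0,1],
  ],
  force=60,
)

```text
time_s: 3.7
ee_pos: [0.6285, 0.1466, 0.0835]
tcp_rot: [0.947, 1.357, -0.953]
contact_force: [-9.0, -2.2, 7.3]
grip_width: 0.0077
```

Request:
apply_moves(
  targets=[
    [0,-0.01,0,0,0,0,1],
    [0,-0.02,0,0,0,0,1],
    [0,-0.02,0,0,0,0,1],
    [0,-0.02,0,0,0,0,1],
    [0,-0.02,0,0,0,0,1],
    [0,-0.02,0,0,0,0,1],
    [0,-0.02,0,0,0,0,1],
    [0,-0.015,0,0,0,0,1],
    [0,0,0,0,0,0,1],
  ],
)

```text
time_s: 4.82
ee_pos: [0.4943, 0.0983, 0.0836]
tcp_rot: [0.951, 1.354, -0.948]
contact_force: [-2.0, 2.9, 4.7]
grip_width: 0.0077
```

```bash
python3 - <<'E'
from h import *
s,q,r=cur(); print(q,s['contact_force'],np.hypot(*(q[:2]-[.6285,.1466])))
E
```

```text
[0.49427806 0.09825741 0.08355294] [-1.95397815  2.91967675  4.6667313 ] 0.14266231046252237
```

Not yet at the stop: 143 mm moved and little force. I'll pull a little more.

Request:
apply_moves(
  targets=[
    [0,-0.005,0,0,0,0,1],
    [0,-0.005,0,0,0,0,1],
    [0,-0.003,0,0,0,0,1],
    [0,0,0,0,0,0,1],
    [0,0,0,0,0,0,1],
  ],
)

```text
time_s: 5.45
ee_pos: [0.4873, 0.0957, 0.0836]
tcp_rot: [0.956, 1.35, -0.941]
contact_force: [6.4, 9.1, -3.8]
grip_width: 0.0079
```

Request:
apply_moves(
  targets=[
    [0,0.002,0,0,0,0,1],
    [0,0,0,0,0,0,0.55],
    [0,0,0,0,0,0,0.55],
    [0,0,0,0,0,0,0.55],
    [-0.04,0,0,0,0,0,0.55],
    [-0.06,0,0,0,0,0,0.55],
    [-0.05,-0.02,0,0,0,0,0.55],
    [0,-0.05,0,0,0,0,0.55],
    [0,0,-0.06,0,0,0,0.55],
    [0,0,-0.06,0,0,0,0.55],
  ],
)

```text
time_s: 6.7
ee_pos: [0.3778, 0.1829, 0.2326]
tcp_rot: [0.954, 1.351, -0.952]
contact_force: [0.6, 0.5, 0.9]
grip_width: 0.0381
```

Request:
apply_moves(
  targets=[
    [0,0,-0.06,0,0,0,0.55],
    [0,0,-0.06,0,0,0,0.55],
    [0,0,-0.04,0,0,0,0.55],
    [0,0,0,0,0,0,0.55],
  ],
)

```text
time_s: 7.2
ee_pos: [0.3228, 0.3353, 0.2321]
tcp_rot: [0.947, 1.355, -0.947]
contact_force: [-0.3, -0.5, -0.1]
grip_width: 0.0387
```

```bash
python3 - <<'E'
from h import *
s,q,r=cur(); print(q)
for n in("scene","top"):
    p,d=grab(n); q=proj(n,[[.60,.135,.09]])[0].astype(int); 
    x,y=np.clip(q-[80,60],0,None); print(x,y); cv2.imwrite(f'pics/{n}2.png',cv2.convertScaleAbs(cv2.resize(p[y:y+120,x:x+160,::-1],None,fx=5,fy=5),alpha=1.5))
E
```

```text
[0.32277942 0.33525316 0.23209933]
242 161
176 122
```

View pics/scene2.png

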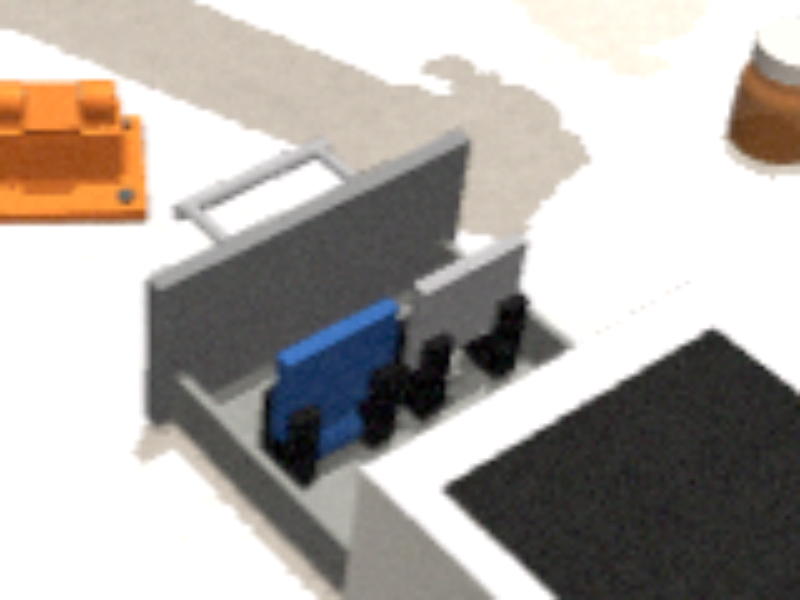

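View pics/top2.png

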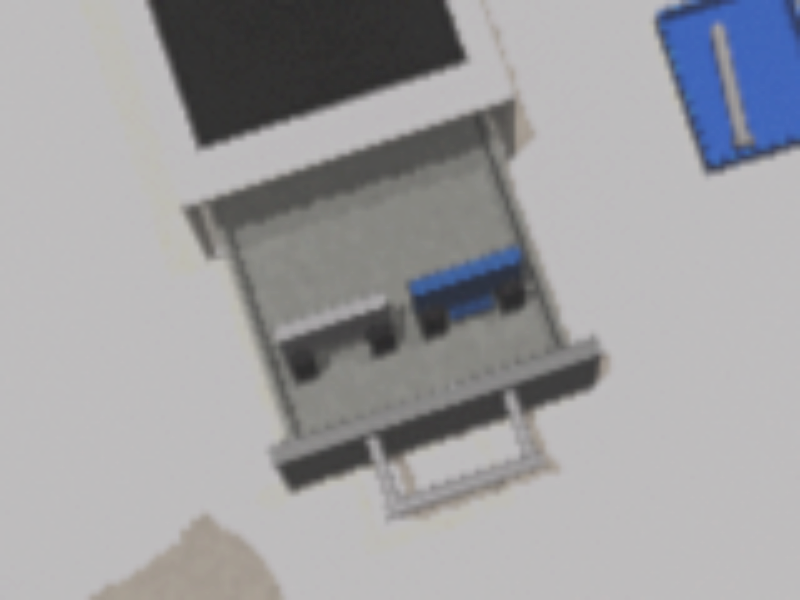

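The drawer is out. The blue leaf stands in the right rack, with its top edge in the top crop at (412,290)–(520,255). The plain plate is in the left rack. I'll measure both, and use the bar to find the camera offset along the pull.

```bash
python3 - <<'E'
from h import *
u=np.array([np.cos(np.radians(19.9)),np.sin(np.radians(19.9))]); v=np.array([-u[1],u[0]])
for n in('top','scene'):
    p=np.load(n+'_p.npy'); d=np.load(n+'_d.npy')
    vv,uu=np.mgrid[0:420,0:560]; uv=np.c_[uu.ravel(),vv.ravel()]
    W=world(n,uv,d.ravel()).reshape(420,560,3)
    hsv=cv2.cvtColor(p,cv2.COLOR_RGB2HSV)
    near=np.hypot(W[...,0]-.59,W[...,1]-.1)<.1
    m=((hsv[...,0]>100)&(hsv[...,0]<130)&(hsv[...,1]>100)&(hsv[...,2]>35))&near
    top=m&(W[...,2]>.093)
    r=cv2.minAreaRect(W[top][:,:2].astype(np.float32)*1000); print(n,'leaf top depth',r,top.sum(), 'max z',W[m][:,2].max())
    # pixel rectangle of top face on plane
    P=onplane(n,np.c_[np.nonzero(top)[1],np.nonzero(top)[0]],.1)[:,:2]
    print(' onplane',cv2.minAreaRect((P*1000).astype(np.float32)),P.mean(0), 'along u',(P@u).min(),(P@u).max(),'v',(P@v).min(),(P@v).max())
    # bar
    c=np.array([.488,.096]); q=W[...,:2]-c
    b=(W[...,2]>.083)&(W[...,2]<.1)&(abs(q@u)<.012)&(abs(q@v)<.065)
    Pb=onplane(n,np.c_[np.nonzero(b)[1],np.nonzero(b)[0]],.092)[:,:2]
    print(' bar u',np.percentile((W[b][:,:2]-c)@u,[1,50,99]),'v',np.percentile((W[b][:,:2]-c)@v,[1,50,99]),'onplane u',np.percentile((Pb-c)@u,[1,99]),'v',np.percentile((Pb-c)@v,[1,99]))
    vx,vy,_,_=cv2.fitLine(Pb.astype(np.float32),cv2.DIST_HUBER,0,.01,.01).ravel(); print(' ang',np.degrees(np.arctan2(vy,vx)))
print('nom', np.array([.488,.096])+.122*u-.043*v)
E
```

```text
top leaf top depth ((618.219970703125, 97.95442199707031), (9.974177360534668, 68.15282440185547), 21.14730453491211) 69 max z 0.10787826567876638
 onplane ((618.296875, 98.15377807617188), (8.803008079528809, 67.68205261230469), 19.605510711669922) [0.61832836 0.09747525] along u 0.6102217926732901 0.6192814349764677 v -0.1520109290960608 -0.08431461461654546
 bar u [-0.00337927  0.00130101  0.01093919] v [-0.04769903  0.00195174  0.04854871] onplane u [-0.00343031  0.01108902] v [-0.04793943  0.04855124]
 ang -70.09203
scene leaf top depth ((620.6321411132812, 90.53732299804688), (12.23980712890625, 69.00867462158203), 20.380666732788086) 126 max z 0.10237935043141348
 onplane ((623.3895874023438, 90.14395141601562), (15.732397079467773, 71.91168212890625), 21.388830184936523) [0.62289224 0.09016277] along u 0.6089609402577926 0.625445155570312 v -0.1632112421186639 -0.09157716043983932
 bar u [-0.00324116  0.00314436  0.01093077] v [-0.05634014 -0.00817965  0.04271623] onplane u [-0.00499893  0.01156218] v [-0.05683193  0.04482453]
 ang -69.75823
nom [0.61735147 0.09709392]
```

```bash
python3 - <<'E'
from h import *
t,w,b,_=rel([.617,.098,.17],np.radians(19.9)); print(t,w)
E
```

```text
[0.06232176 0.19574403 0.32094701] [0.00033252 0.00092532 0.0003645 ]
```

Request:
apply_moves(
  targets=[
    [0,0.032,0.053,0,0,0,0.55],
    [0,0.033,0.053,0,0,0,0.55],
    [0,0.033,0.053,0,0,0,0.55],
    [0.02,0.033,0.054,0,0,0,0.55],
    [0.02,0.033,0.054,0,0,0,0.55],
    [0.02,0.032,0.054,0,0,0,0.55],
    [0,0,0,0,0,0,0.55],
    [0,0,0,0,0,0,0.55],
  ],
)

```text
time_s: 8.3
ee_pos: [0.6084, 0.1034, 0.1755]
tcp_rot: [0.951, 1.354, -0.953]
contact_force: [0.8, 1.1, -0.1]
grip_width: 0.0386
```

```bash
python3 - <<'E'
from h import *
t,w,b,_=rel([.617,.098,.082],np.radians(19.9)); print(t,w)
p,d=grab('scene'); q=proj('scene',[[.617,.098,.1]])[0].astype(int); x,y=q-[60,55];print(x,y)
cv2.imwrite('pics/s3.png',cv2.convertScaleAbs(cv2.resize(p[y:y+90,x:x+120,::-1],None,fx=6,fy=6),alpha=1.5))
E
```

```text
[0.09345845 0.00632875 0.00806817] [-0.00279436 -0.00054842  0.00126409]
251 170
```

View pics/s3.png

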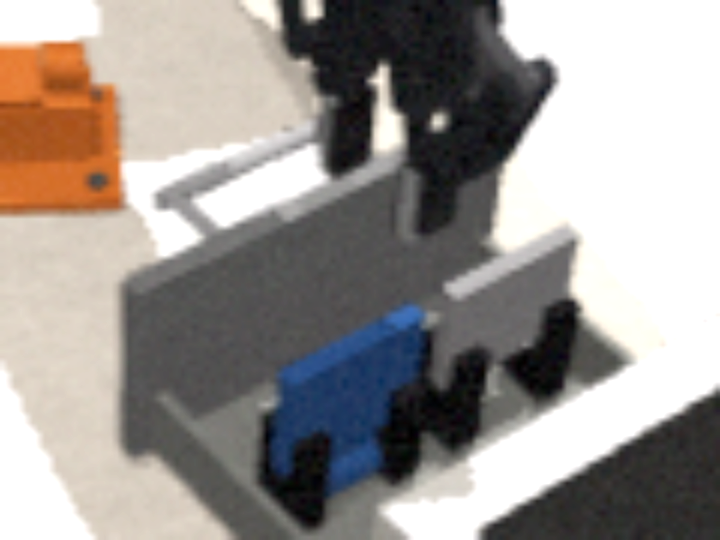

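Request:
apply_moves(
  targets=[
    [0,0.0063,0.008,0,0,0,0.55],
    [0.02,0,0,0,0,0,0.55],
    [0.02,0,0,0,0,0,0.55],
    [0,0,0,0,0,0,0.55],
    [0,0,0,0,0,0,0.55],
  ],
)

```text
time_s: 8.98
ee_pos: [0.6181, 0.1, 0.1368]
tcp_rot: [0.95, 1.353, -0.948]
contact_force: [0.1, 0.2, 0.1]
grip_width: 0.0384
```

```bash
python3 - <<'E'
from h import *
t,w,b,_=rel([.617,.098,.082],np.radians(19.9)); print(t,w)
p,d=grab('scene'); q=proj('scene',[[.617,.098,.1]])[0].astype(int); x,y=q-[60,55];print(x,y)
s,e,r=cur(); print(proj('scene',[e-[0,0,.011]]),proj('scene',[[.617,.098,.1]]))
cv2.imwrite('pics/s4.png',cv2.convertScaleAbs(cv2.resize(p[y:y+90,x:x+120,::-1],None,fx=6,fy=6),alpha=1.5))
E
```

```text
[ 0.05484134 -0.00177861  0.00147532] [ 0.00039946  0.00041921 -0.00145517]
251 170
[[312.86877439 218.00368118]] [[311.03480897 225.61701839]]
```

View pics/s4.png

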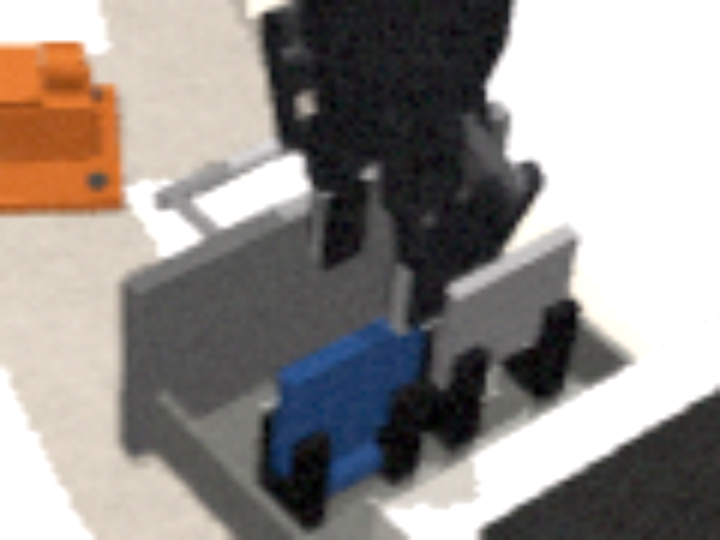

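Request:
apply_moves(
  targets=[
    [0.015,-0.0018,0.004,0,0,0,0.55],
    [0.015,0,0,0,0,0,0.55],
    [0.015,0,0,0,0,0,0.55],
    [0.009,0,0,0,0,0,0.55],
    [0,0,0,0,0,0,0.55],
    [0,0,0,0,0,0,0.55],
  ],
)

```text
time_s: 9.78
ee_pos: [0.6176, 0.0953, 0.082]
tcp_rot: [0.95, 1.353, -0.949]
contact_force: [-0.0, -0.2, -0.0]
grip_width: 0.0384
```

Request:
apply_moves(
  targets=[
    [0,0,0,0,0,0,0.7],
    [0,0,0,0,0,0,0.8],
    [0,0,0,0,0,0,0.9],
    [0,0,0,0,0,0,1],
    [0,0,0,0,0,0,1],
    [0,0,0,0,0,0,1],
  ],
  force=50,
)

```text
time_s: 10.52
ee_pos: [0.6176, 0.0953, 0.0822]
tcp_rot: [0.95, 1.353, -0.949]
contact_force: [0.1, -0.5, 5.3]
grip_width: 0.0092
```

Request:
apply_moves(
  targets=[
    [-0.01,0,0,0,0,0,1],
    [-0.015,0,0,0,0,0,1],
    [-0.02,0,0,0,0,0,1],
    [-0.025,0,0,0,0,0,1],
    [-0.025,0,0,0,0,0,1],
    [-0.025,0,0,0,0,0,1],
    [-0.01,0,0,0,0,0,1],
    [0,0,0,0,0,0,1],
    [0,0,0,0,0,0,1],
  ],
)

```text
time_s: 11.65
ee_pos: [0.6166, 0.0952, 0.2105]
tcp_rot: [0.949, 1.355, -0.951]
contact_force: [0.5, 0.8, -2.2]
grip_width: 0.0091
```

```bash
python3 - <<'E'
from h import *
t,w,b,_=rel([.518,-.187,.212],np.radians(-15.5)); print(t,w)
s,q,r=cur(); print(q, s['contact_force'],s['joint_positions'])
p,d=grab('scene'); a=proj('scene',[q-[0,0,.03]])[0].astype(int); x,y=a-[60,45];print(x,y)
cv2.imwrite('pics/s5.png',cv2.convertScaleAbs(cv2.resize(p[y:y+90,x:x+120,::-1],None,fx=6,fy=6),alpha=1.5))
E
```

```text
[-0.00131979 -0.18871659  0.23182263] [ 6.17533710e-01 -6.74248143e-05  2.06930174e-03]
[0.61662562 0.0951845  0.21047599] [ 0.47212964  0.75917039 -2.22393774] [5.14809044e-02 4.90442992e-01 1.73015457e-01 1.25540431e+00
 9.33161357e-05 1.27526924e+00]
252 155
```

View pics/s5.png

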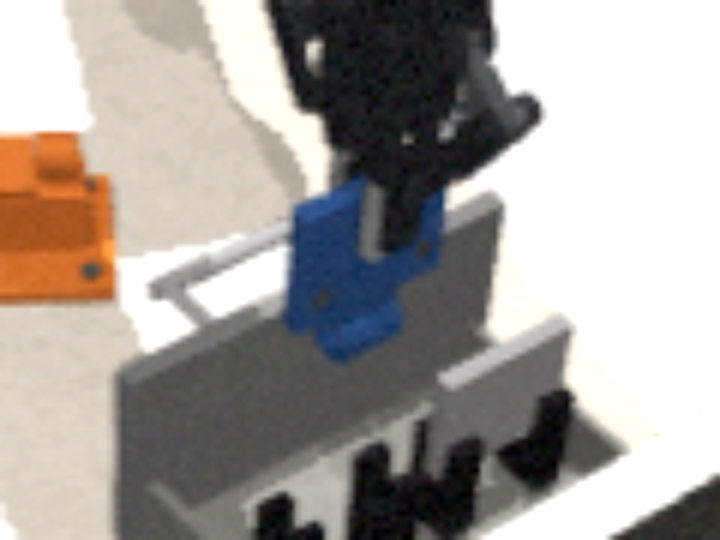

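Request:
apply_moves(
  targets=[
    [0,0,0,0.154,0,0,1],
    [0,0,0,0.154,0,0,1],
    [0,0,0,0.154,0,0,1],
    [0,0,0,0.155,0,0,1],
    [0,0,0,0,0,0,1],
  ],
)

```text
time_s: 12.32
ee_pos: [0.6167, 0.0952, 0.2106]
tcp_rot: [1.403, 1.071, -1.406]
contact_force: [-0.9, 0.3, -1.6]
grip_width: 0.0095
```

```bash
python3 - <<'E'
from h import *
t,w,b,_=rel([.522,-.186,.20],np.radians(-15.5)); print(t,w)
# jamb base plate from first pictures? use top depth W.npy: edges of base plate & ridge
W=np.load('W.npy')
q=W[...,:2]-[.518,-.187]
m=(np.hypot(q[...,0],q[...,1])<.075)&(W[...,2]>.004)&(W[...,2]<.03)
m2=(np.hypot(q[...,0],q[...,1])<.075)&(W[...,2]>.004)
for k in(m,m2): print(k.sum(),cv2.minAreaRect((W[k][:,:2]*1000).astype(np.float32)))
E
```

```text
[ 0.0107615  -0.01679254  0.29622769] [0.00233626 0.00055973 0.00188569]
623 ((515.263671875, -185.18458557128906), (133.8513946533203, 142.2507781982422), 81.75445556640625)
989 ((515.263671875, -185.18458557128906), (133.8513946533203, 142.2507781982422), 81.75445556640625)
```

Request:
apply_moves(
  targets=[
    [0,-0.002,0.03,0,0,0,1],
    [0,-0.002,0.037,0,0,0,1],
    [0,-0.002,0.038,0,0,0,1],
    [0,-0.002,0.038,0,0,0,1],
    [0,-0.002,0.038,0,0,0,1],
    [0,-0.002,0.038,0,0,0,1],
    [0,-0.002,0.038,0,0,0,1],
    [0.005,-0.002,0.03,0,0,0,1],
    [0.005,-0.001,0.01,0,0,0,1],
    [0,0,0,0,0,0,1],
  ],
)

```text
time_s: 13.58
ee_pos: [0.5211, -0.1863, 0.2008]
tcp_rot: [1.405, 1.071, -1.406]
contact_force: [-0.3, 0.3, -2.1]
grip_width: 0.0092
```

```bash
python3 - <<'E'
from h import *
s,q,r=cur(); print(q, s['contact_force'])
for n in('scene','top'):
    p,d=grab(n); a=proj(n,[q-[0,0,.08]])[0].astype(int); x,y=a-[50,45];print(x,y)
    cv2.imwrite(f'pics/{n}6.png',cv2.convertScaleAbs(cv2.resize(p[y:y+75,x:x+100,::-1],None,fx=8,fy=8),alpha=1.5))
E
```

```text
[ 0.52112565 -0.18628563  0.20083128] [-0.28822773  0.31784745 -2.10461945]
136 168
314 162
```

View pics/scene6.png

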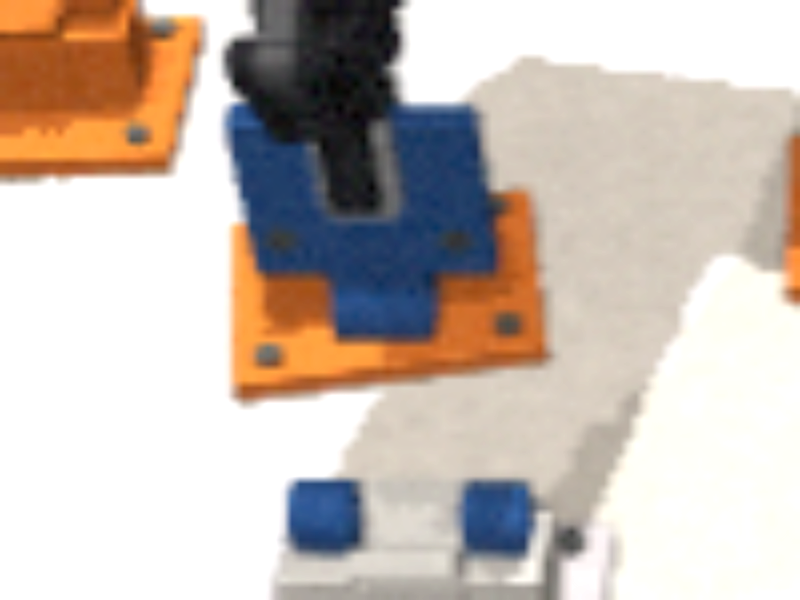

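View pics/top6.png

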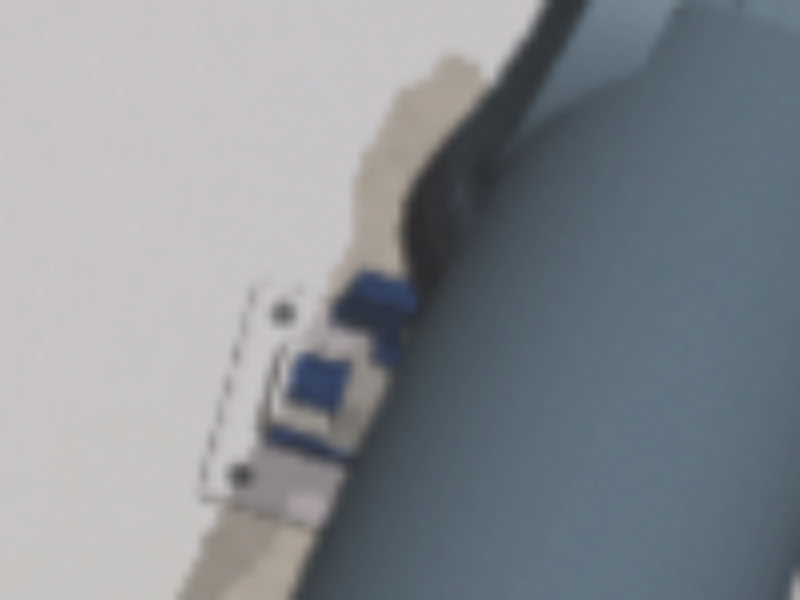

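```bash
cat > m.py <<'E'
from h import *
from scipy.optimize import least_squares
def meas(n,yaw,jc=(.5205,-.194),tz=None,save=True):
    p=np.load(n+'_p.npy'); d=np.load(n+'_d.npy')
    s,e,r=cur()
    vv,uu=np.mgrid[0:420,0:560]; uv=np.c_[uu.ravel(),vv.ravel()]
    W=world(n,uv,d.ravel()).reshape(420,560,3)
    hsv=cv2.cvtColor(p,cv2.COLOR_RGB2HSV)
    blue=((hsv[...,0]>100)&(hsv[...,0]<130)&(hsv[...,1]>110)&(hsv[...,2]>25))
    a=np.array([np.cos(yaw),np.sin(yaw)]); b=np.array([-a[1],a[0]]) # a: across (leaf x), b: along pin
    q=W[...,:2]-np.array(jc); A=q@a; B=q@b; Z=W[...,2]
    return p,W,blue,A,B,Z,e
def circ(A,Z,z0,a0=0):
    f=least_squares(lambda t:np.hypot(A-t[0],Z-t[1])-.011,[a0,z0],loss='soft_l1',f_scale=.002); return f.x,np.std(f.fun)
E
cat > run.py <<'E'
from m import *
import sys
for n in ('scene',):
    p,W,blue,A,B,Z,e=meas(n,np.radians(-15.5))
    jm=blue&(abs(A)<.03)&(abs(B)<.06)&(Z>.04)&(Z<.08)
    num,l,st,c=cv2.connectedComponentsWithStats(jm.astype(np.uint8))
    for i in range(1,num):
        if st[i,4]>15:
            k=l==i; print('jk',st[i],c[i].round(1),'circ',circ(A[k],Z[k],.058)[0].round(4),'B',np.percentile(B[k],[2,50,98]).round(4))
    hz=e[2]-.0532; print('tcp',e,'hz',hz)
    lm=blue&(abs(A)<.03)&(abs(B)<.06)&(Z>hz-.014)&(Z<hz+.011)&(Z>.075)
    print('leaf kn',lm.sum(),circ(A[lm],Z[lm],hz)[0].round(4),'B',np.percentile(B[lm],[2,50,98]).round(4),'uv',np.nonzero(lm)[1].min(),np.nonzero(lm)[1].max())
    lp=blue&(abs(A)<.03)&(abs(B)<.06)&(Z>hz+.017)&(Z<hz+.08)
    print('plate B',np.percentile(B[lp],[1,50,99]).round(4),'Zmin/max',np.percentile(Z[lp],[1,99]).round(4),lp.sum())
    # plate face fit: A as fn of B,Z
    k=lp&(Z>hz+.018)&(Z<hz+.06); X=np.c_[np.ones(k.sum()),B[k],Z[k]-hz]; co=np.linalg.lstsq(X,A[k],rcond=None)[0]
    for _ in range(5):
        rr=A[k]-X@co; g=abs(rr)<2*np.std(rr); co=np.linalg.lstsq(X[g],A[k][g],rcond=None)[0]
    print('face A at hz, dA/dB, dA/dZ',co.round(4))
E
python3 run.py
```

```text
jk [172 228   9   9  71] [176.1 231.9] circ [-0.002   0.0585] B [-0.0345 -0.0243 -0.0165]
jk [194 228   8   9  63] [197.5 232.4] circ [-0.0015  0.0582] B [0.0202 0.0284 0.0363]
tcp [ 0.5218489  -0.18554928  0.20144752] hz 0.14824752157125407
leaf kn 72 [-0.0008  0.1484] B [-0.0062  0.0065  0.02  ] uv 178 189
plate B [-0.0267  0.0131  0.0402] Zmin/max [0.1662 0.2199] 419
face A at hz, dA/dB, dA/dZ [ 0.0053 -0.0022 -0.0053]
```

Request:
apply_moves(
  targets=[
    [0.01,-0.0015,0.005,0,0,0,1],
    [0.02,0,0,0,0,0,1],
    [0.02,0,0,0,0,0,1],
    [0.012,0,0,0,0,0,1],
    [0,0,0,0,0,0,1],
    [0,0,0,0,0,0,1],
    [0,0,0,0,0,0,1],
  ],
)

```text
time_s: 14.55
ee_pos: [0.5196, -0.1912, 0.1405]
tcp_rot: [1.406, 1.068, -1.404]
contact_force: [0.4, 0.0, -1.4]
grip_width: 0.0093
```

```bash
python3 - <<'E'
from h import *
p,d=grab('scene')
cv2.imwrite('pics/scene7.png',cv2.convertScaleAbs(cv2.resize(p[180:255,136:236,::-1],None,fx=8,fy=8),alpha=1.5))
E
python3 run.py; python3 -c "
from h import *
grab('scene');import time"; python3 run.py
```

```text
jk [172 228   9   9  72] [176.  231.8] circ [-0.0018  0.0582] B [-0.0345 -0.0242 -0.0161]
jk [194 229   8   8  63] [197.6 232.4] circ [-0.0011  0.0587] B [0.0199 0.0297 0.0361]
tcp [ 0.51952217 -0.19120902  0.14046134] hz 0.08726133558452095
leaf kn 55 [-0.0003  0.0883] B [-0.0118  0.0025  0.0147] uv 179 190
plate B [-0.0319  0.0111  0.0344] Zmin/max [0.1055 0.1602] 362
face A at hz, dA/dB, dA/dZ [ 0.0054 -0.0027 -0.0027]
jk [172 228   9   9  70] [176.1 231.8] circ [-0.0018  0.0584] B [-0.0341 -0.0243 -0.0166]
jk [194 229   8   8  63] [197.6 232.4] circ [-0.0017  0.0589] B [0.0199 0.0295 0.036 ]
tcp [ 0.51942493 -0.19115165  0.14035713] hz 0.0871571336169662
leaf kn 57 [-0.0003  0.088 ] B [-0.0115  0.0024  0.0146] uv 179 190
plate B [-0.0318  0.0113  0.0345] Zmin/max [0.105  0.1601] 358
face A at hz, dA/dB, dA/dZ [ 0.0053  0.0025 -0.0032]
```

View pics/scene7.png

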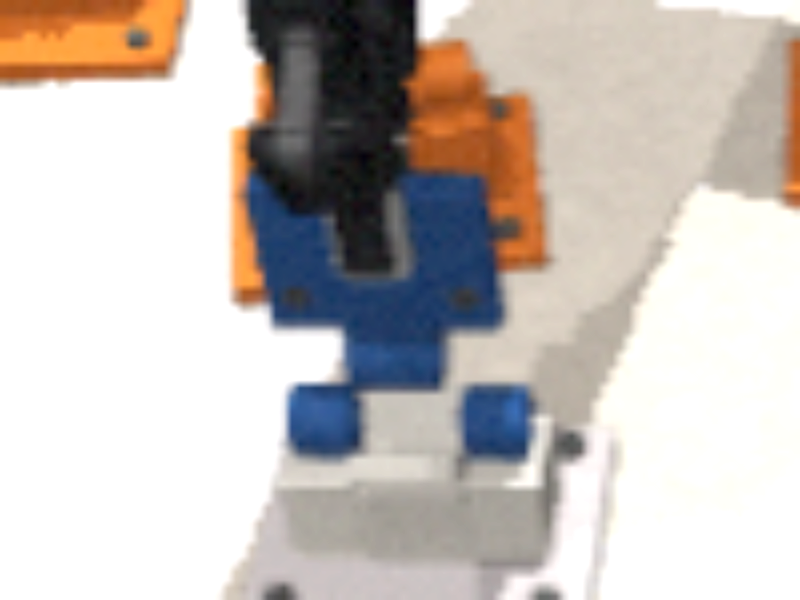

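Along the pin axis the leaf is centred: knuckle about (395,362), between the jamb knuckles at (325,420) and (497,420). I shift it 1.5 mm across and lower it, watching the force.

Request:
apply_moves(
  targets=[
    [0.004,-0.0015,0,0,0,0,1],
    [0.008,0,0,0,0,0,1],
    [0.006,0,0,0,0,0,1],
    [0.004,0,0,0,0,0,1],
    [0.002,0,0,0,0,0,1],
    [0,0,0,0,0,0,1],
    [0,0,0,0,0,0,1],
  ],
)

```text
time_s: 15.52
ee_pos: [0.5177, -0.1906, 0.1159]
tcp_rot: [1.405, 1.069, -1.405]
contact_force: [0.2, 0.0, -1.7]
grip_width: 0.0092
```

```bash
python3 -c "
from h import *
grab('scene')"; python3 run.py
```

```text
jk [172 227  30  10 227] [186.3 231.5] circ [-0.0013  0.0607] B [-0.0336  0.0014  0.0353]
tcp [ 0.51772534 -0.19059218  0.11591015] hz 0.06271015477329368
  ret = _var(a, axis=axis, dtype=dtype, out=out, ddof=ddof,
  arrmean = um.true_divide(arrmean, div, out=arrmean,
  ret = ret.dtype.type(ret / rcount)
Traceback (most recent call last):
  File "run.py", line 12, in <module>
    print('leaf kn',lm.sum(),circ(A[lm],Z[lm],hz)[0].round(4),'B',np.percentile(B[lm],[2,50,98]).round(4),'uv',np.nonzero(lm)[1].min(),np.nonzero(lm)[1].max())
                                                                  ~~~~~~~~~~~~~^^^^^^^^^^^^^^^^^
IndexError: index -1 is out of bounds for axis 0 with size 0
```

Request:
apply_moves(
  targets=[
    [0.002,0,0,0,0,0,1],
    [0,0,0,0,0,0,1],
    [0,0,0,0,0,0,1],
  ],
)

```text
time_s: 15.95
ee_pos: [0.5175, -0.1905, 0.1136]
tcp_rot: [1.405, 1.069, -1.405]
contact_force: [-0.0, 0.1, -1.3]
grip_width: 0.0091
```

Request:
apply_moves(
  targets=[
    [0.001,0,0,0,0,0,1],
    [0.001,0,0,0,0,0,1],
    [0,0,0,0,0,0,1],
    [0,0,0,0,0,0,1],
  ],
)

```text
time_s: 16.45
ee_pos: [0.5175, -0.1905, 0.1116]
tcp_rot: [1.405, 1.069, -1.405]
contact_force: [1.3, 0.4, -0.7]
grip_width: 0.0093
```

Request:
apply_moves(
  targets=[
    [0.0005,0.0005,0,0,0,0,1],
    [0,0,0,0,0,0,1],
    [0,0,0,0,0,0,1],
  ],
)

```text
time_s: 16.82
ee_pos: [0.5179, -0.1906, 0.1113]
tcp_rot: [1.405, 1.069, -1.405]
contact_force: [-1.8, 0.9, 0.3]
grip_width: 0.0093
```

Request:
apply_moves(
  targets=[
    [0.0005,0,0,0,0,0,1],
    [0,0,0,0,0,0,1],
    [0,0,0,0,0,0,1],
  ],
)

```text
time_s: 17.2
ee_pos: [0.518, -0.1906, 0.1112]
tcp_rot: [1.405, 1.069, -1.405]
contact_force: [-2.5, 1.4, 5.8]
grip_width: 0.0092
```

```bash
python3 - <<'E'
from m import *
p,d=grab('scene')
cv2.imwrite('pics/scene8.png',cv2.convertScaleAbs(cv2.resize(p[190:265,136:236,::-1],None,fx=8,fy=8),alpha=1.5))
p,W,blue,A,B,Z,e=meas('scene',np.radians(-15.5))
for lo,hi in((-.035,-.018),(-.010,.012),(.021,.036)):
    k=blue&(abs(A)<.02)&(B>lo)&(B<hi)&(Z>.045)&(Z<.0705); print(lo,hi,k.sum(),circ(A[k],Z[k],.058)[0].round(4))
lp=blue&(abs(A)<.03)&(abs(B)<.06)&(Z>.077)
print('plate B',np.percentile(B[lp],[1,99]).round(4),'Z',np.percentile(Z[lp],[1,99]).round(4))
k=lp&(Z<.118); X=np.c_[np.ones(k.sum()),B[k],Z[k]-.058]; co=np.linalg.lstsq(X,A[k],rcond=None)[0]; print(co.round(4))
s,q,r=cur(); print(q,r.as_matrix()[:,0].round(4),s['contact_force'],s['qvel'].round(4))
P,D=grab('top'); 
c=np.array([.488,.096]);vv,uu=np.mgrid[0:420,0:560]; W=world('top',np.c_[uu.ravel(),vv.ravel()],D.ravel()).reshape(420,560,3)
cv2.imwrite('pics/top8.png',cv2.convertScaleAbs(cv2.resize(P[:,:,::-1],None,fx=1.4,fy=1.4),alpha=1.5))
E
```

```text
-0.035 -0.018 51 [-0.0018  0.0587]
-0.01 0.012 50 [-0.0024  0.0588]
0.021 0.036 53 [-0.0017  0.0584]
plate B [-0.0317  0.0536] Z [0.0773 0.5577]
[ 0.0035 -0.0042 -0.0013]
[ 0.51796391 -0.19059449  0.11120015] [ 3.e-04 -1.e-04 -1.e+00] [-3.18846765  1.11229256  5.67275664] [ 0.0005  0.0001 -0.0004 -0.0006 -0.0005 -0.0001]
```

View pics/scene8.png

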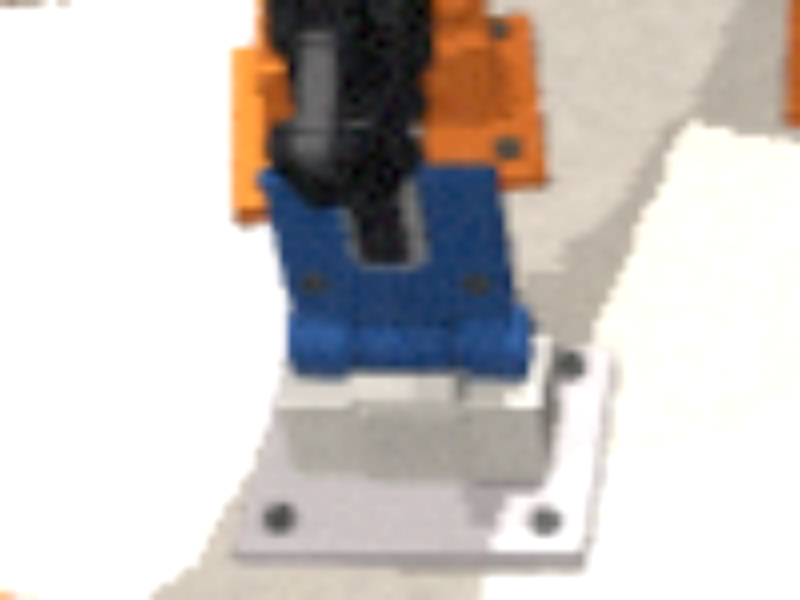

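View pics/top8.png

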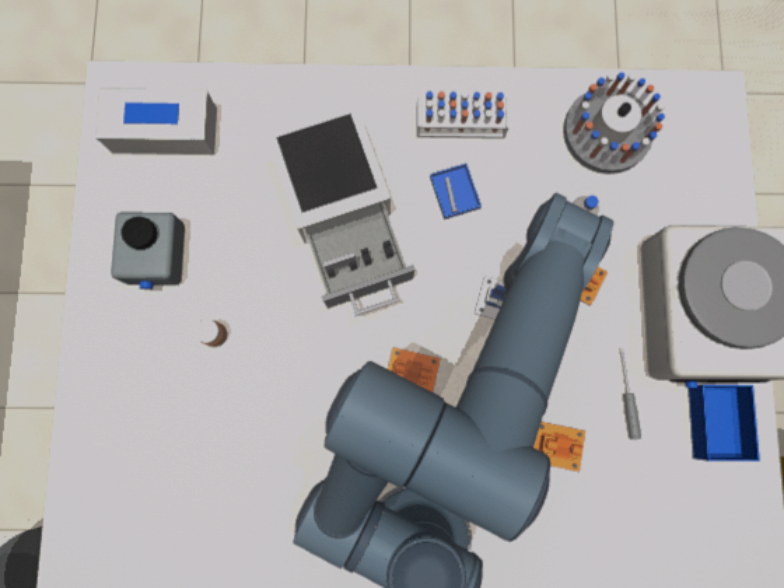

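The three knuckles show as one straight tube (290–530, 345 in the scene crop). The circle fits agree within 0.7 mm across and 0.4 mm in height, and the drawer, plate, pin, bottle and jar are in place. I'm handing in.

```bash
python3 -c "
from workcell import ctrl
print(ctrl.close_job())"
```

```text
the job is handed in; nothing more can be done
None
```

I pulled the drawer to its stop (150 mm by the arm), lifted the blue leaf out of the right-hand rack and lowered it into the V bed of the white jamb block. I handed the job in with the leaf still gripped upright at 50 N, pressing down with about 6 N, at about 17 s of the 50 s.

**Last checks in the scene camera:**
- **Hole line-up:** the leaf's knuckle was within about 0.7 mm of the jamb knuckles sideways and 0.4 mm in height. Along the axis it was last fully measured just above the bed, at about 0.3 mm off centre. After seating, only one edge of the plate could be checked, and it had not moved.
- **Upright and in line:** tilt was about 0.1° and the turn under 1°.
- **Still:** the joint speeds were about zero.
- **Rest of the scene:** in the last top view the drawer was out, with the plain plate in its slot and the pin in its dish. The jar was where it started. The bottle was mostly hidden behind the arm, but its cap showed in its original place.

**What disagreed:**
- The two cameras differed by about 7 mm sideways. Where the jaws met the leaf agreed with the scene camera, so I aligned leaf and jamb relative to each other in that one.
- Because I placed the grasp by the top view, the leaf was gripped about 8 mm off its centre. I corrected for this when placing it.
- The gripper read about 9 mm on the 10 mm plate.

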